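# Open the labeller's sprung hood and load a tin the right way round

## Robot

A 6-joint arm with a two-finger parallel gripper is mounted at the origin on the work surface. World frame = base frame: x ahead of the robot, y to its left, z up, the work surface at z = 0. Lengths are in mm, angles in rad, forces in N, time in s.
With the tool pointing down it reaches from about 350 to 875 mm from the base axis. Payload 4.2 kg.
Tool frame: the origin (TCP) lies midway between the tips of the shut fingers; the grasp point (between the pads) lies 19 mm behind it; z points along the fingers, y is the line along which they close (so a half turn about z gives the same grasp; the last joint's range is limited). The gripper opens to 85 mm and grips with 20 to 120 N. Pads are 22 mm wide; open, the fingers measure 114 mm over their backs; the gripper's body (76 mm by 85 mm) begins 54 mm behind the grasp point. The pads swing forward as they close: fully open they stand 13 mm farther back than shut.
Start: joints at [1.521, 0.385, 0.008, 0, -1.194, -0.259], TCP at [189.915, 595.426, 231.312] pointing down, gripper open.
Joint ranges: [-3.14, 3.14], [-1.21, 2.06], [-1.07, 1.41], [-3.16, 2.05], [-2.99, -0.16], [-3.1, 3.1]. Speed limits (rad/s): [2.79, 2.79, 3.14, 3.14, 3.14, 3.14].

## Interface

Orientations are given as a unit quaternion [x, y, z, w].
In Python, from bench import arm gives the robot as it stands.
- The arm moves only by the tool send_rows, never from a script. Its argument "targets" is a list of rows, each an object of numbers: "gripper": the gripper command: -1 is fully open, 1 is shut, values between are in proportion; "x", "y", "z": the shift along the tool's x, y, z in cm; "ax", "ay", "az": the turn, a rotation vector about the tool's x, y, z in degrees. A call has 1 to 5 rows; each row shifts and turns the commanded pose from where the row before left it, along the tool's axes as they then stand; what a row does not reach is not made up. A row lasts 1/12 s, in which the tool goes at most 41.7 mm and 7.16 degrees, less where a joint would pass 70% of its speed; a pose out of reach is approached as far as the arm can. A call is refused whole if a number of a shift passes 4.17 or a number of a turn 7.16, either way. A call with a gripper value outside its range is refused whole. The fingers move at their own pace and stop on an object; the grip force is fixed at half the most. Time passes only in rows, so rows that do not move let the fingers close. It gives the time, the measured TCP pose, the force, the opening and the grip force at its end, in the units of the state.
- arm.read_state(): the state, without advancing time (a new reading comes with each control period).
- arm.get_image(name): name is "scene" or "top"; returns (picture, depth): 384x512x3 uint8, red, green, blue; 384x512 float32, mm along the optical axis (not along the pixel's ray), 0 where there is no reading.
- arm.camera_model(name): a dict with "fx", "fy", "cx", "cy" (pixels), "cam_to_world" (4x4, takes a point from camera to world coordinates). Camera axes: x right, y down, z forward; pixel columns grow to the right and rows downward; lengths in mm; the calibration is good to about 2 mm. A picture is of the moment at which its call begins. camera_model takes no time and is no camera call.
- arm.job_done(): hands the job in; it is judged then, once.
Trained networks look in the newest picture that a camera, given by its name, has taken for a name from the list of things; names that differ only in an ending like _2 or _b are one class to them, and where a whole thing is asked for, a point or a joint stands for the part that bears it (a point fixed in the world has none). Each returns a list of dicts, best first, with "score" (0 to 1); they miss things now and then, are a little off and sometimes report something else, mostly with a low value. They report only what shows in the picture. A call takes as long as a camera call.
- arm.boxes_of(camera, thing): "rect" ([left, top, width, height] in pixels, round what is visible of it).
The state is a dict: "clock": time; "joints": joint angles; "joint_vel": joint speeds; "joint_efforts": joint torques, N m; "position": TCP position; "ee_rot": TCP orientation; "contact_force": force on the tool from outside, world axes, zero at the start; "wrist_torque": the same for the moment, N m; "gripper_width": finger opening in mm; "grasp_force": force on a finger pad.
Only numpy, scipy, OpenCV 4.12 (cv2) and the standard library are available. Lean on these libraries where they do the work, as an engineer would, in place of code of your own. Each camera call takes 0.05 s, during which the arm holds its last target. There are 200 camera calls.

## Task

Lift the hood of the label machine and swing it back past its spring's tipping point, so that it stays fully open by itself. Then take the tin with the round domed cap out of the rack and stand it upright on the machine's bed in the middle between its two steel cheek plates, with its narrow ends facing the plates, and let it go. Leave the hood open, and do not knock the tin over or shift the other tins and things on the table.

Things in the scene. Friction and masses are not known exactly. Their poses are not given: they have to be found in the camera images.
- hood (a joint): hood's opening angle: 0 closed, 1.66 rad fully open (at a stop). A white cover 212 mm deep, 214 wide, with a window on top, 0.6 kg, hinged along its far edge. A tension spring on its flank pulls it shut below about 0.95 rad and open beyond; the hinge is damped: past that angle it swings on to the stop by itself within a second. Lifting it by the handle takes up to about 12 N
- hood_hinge (a point): centre of the hood's hinge line, which runs along the machine's y, 50 mm above the table; when the hood is closed its top is 150 mm above the table and its front face lies 212 mm before this point (towards machine -x); open, it stands on end behind the hinge line, up to 300 mm above the table and 115 mm beyond this point
- hood_handle (a point): centre of the hood's handle, a round steel bar 12 mm thick, 132 mm long along the machine's y, on posts 60 mm either side of its centre; its centre is 40 mm before the hood's front face and, when closed, 120 mm above the table, so it can be pinched from above; it swings with the hood: when closed it is 252 mm before and 70 mm above the hinge
- labeller: the label machine, origin under its bed; x points from handle to hinge, y left, z up. Its white base, 35 mm high, reaches x -110 to 145, y -175 to 110 mm. Under the hood a rubber roller, 24 mm thick, stands at x 0, y -88 mm, up to 93 mm above the table; outside it a label roll on a post at x 30, y -150 mm, up to 170 mm. The spring on the left flank reaches y 130 mm
- nest (a point): centre of the bed, on the base's top, 35 mm above the table, 100 mm before the hinge; axes as the machine's. Two upright steel cheek plates have their inner faces at x +-38 mm (76 mm apart), each 5 mm thick, 46 mm wide along y, 70 mm tall: a tin's length fits between them along x, but no finger fits between tin end and plate; the tin's broad faces (+-y) stay free
- rack: low wooden rack, 86 mm long (its x), 153 mm wide (its y), origin under its centre, floor 6 mm. Three slots at y -50, 0, +50 mm, each 47 mm wide, walls 3 mm thick, 50 mm tall (outer ones 72 mm). A tin stands in each, its length along the rack's x: neighbours and walls block its broad faces, its narrow ends are free (only a lip, 12 mm above the table)
- round_tin_mid (a point): the tin to load, the one with a round domed black cap (34 mm across, 6 mm high, too low and sloping to be gripped): 66 mm long (its own x), 38 mm deep (its own y), 68 mm tall, plain steel with square edges, 180 g; the point is its centre, 34 mm above its base; its z points up
- flat_tin_mid (a point): another tin, with a flat black rectangular lid 3 mm high, to be left in its slot: 66 mm long (its own x), 38 mm deep (its own y), 68 mm tall, plain steel with square edges, 180 g; the point is its centre, 34 mm above its base; its z points up
- twin_tin_mid (a point): another tin, with two black bars 3 mm high across its top, to be left in its slot: 66 mm long (its own x), 38 mm deep (its own y), 68 mm tall, plain steel with square edges, 180 g; the point is its centre, 34 mm above its base; its z points up
- jar_a: amber preserve jar with black lid, 68 mm across, 88 mm tall, loose, origin at the centre of its underside
- jar_b: green preserve jar with black lid, 58 mm across, 75 mm tall, loose, origin at the centre of its underside
- label_roll: roll of blank labels lying flat, 72 mm across, 30 mm tall, loose, origin at the centre of its underside
- pepper_mill: dark wooden pepper mill, 52 mm across at its foot, 140 mm tall, loose, origin at the centre of its underside
- spoon: loose spoon about 150 mm long lying along its x, origin at its middle
- brush: loose brush about 150 mm long lying along its x, origin at its middle

How it is judged (in metres and radians):
On the way, in this order (a step that is already met when the one before it is completed fails the run):
1. the hood is fully open and stays so with the gripper off it (value of joint hood above 1.5 rad and contact force between the fingers and anything else below 0.3 N), for 0.2 s.
2. the round-capped tin stands between the cheek plates (x of round_tin_mid in the frame of nest between -0.008 and 0.008 m and y of round_tin_mid in the frame of nest between -0.012 and 0.012 m and z of round_tin_mid in the frame of nest between 0.028 and 0.039 m and angle between round_tin_mid's own z axis and vertical below 0.1 rad and angle between the x axis of round_tin_mid and the x axis of nest, either way round below 0.17 rad), for 0.2 s.
At the end, for the whole second after the job is handed in: The hood stands open at more than 1.5 rad; the round-capped tin stands upright (within 0.1 rad) and still on the bed, its length across the plates (within 0.17 rad), within 8 mm of the middle between them and 12 mm of the bed's centre sideways; the other two tins are within 20 mm of their starts (all of step 1 and all of step 2 and linear speed of round_tin below 0.02 m/s and distance of each of flat_tin_mid, twin_tin_mid from where it was at the start of the episode below 0.02 m); the robot touches nothing.
It fails at once if the round-capped tin was knocked over (angle between round_tin_mid's own z axis and vertical above 0.8 rad).
It fails at once if another tin was taken out or shifted by more than 3 cm (distance of any of flat_tin_mid, twin_tin_mid from where it was at the start of the episode above 0.03 m).
It fails at once if a jar, the loose label roll, the pepper mill, the spoon or the brush was shifted by more than 3 cm (distance of any of jar_a, pepper_mill, jar_b, label_roll, spoon, brush from where it was at the start of the episode above 0.03 m).
It also fails if it takes over 72 s, if anything falls off the work surface, if the arm or the gripper's body presses on something with over 40 N, if the wrist force passes 120 N, or if a joint passes its speed limit or range.

## Working session

There is one attempt and no reset: what is moved stays moved. The work goes in short steps, Python scripts to look and compute and a tool call to move; the robot and the scene stay as the last step left them, time stands still between calls to the robot, and variables do not carry over. Pictures are saved under pics/ and viewed, at most 10 in all, crops included, and the job is handed in when it is done.

Besides the shell and the picture viewer there is one more tool, called as name(argument=value, ...), one argument or row to a line, values as JSON. send_rows: Moves the arm, as the interface text tells. Its arguments: {"type":"object","properties":{"targets":{"type":"array"}},"required":["targets"]}

```bash
mkdir -p pics; cat > h.py <<'E'
import numpy as np,cv2
from bench import arm
def snap(n,f=None):
    im,d=arm.get_image(n)
    if f: cv2.imwrite('pics/'+f,im[:,:,::-1])
    return im,d
def cloud(n,d):
    m=arm.camera_model(n);v,u=np.mgrid[:d.shape[0],:d.shape[1]]
    P=np.stack([(u-m['cx'])/m['fx']*d,(v-m['cy'])/m['fy']*d,d],-1)
    T=np.array(m['cam_to_world']);W=P@T[:3,:3].T+T[:3,3]
    W[d==0]=np.nan
    return W
def st():
    s=arm.read_state();print({k:np.round(s[k],3).tolist() for k in('clock','joints','position','ee_rot','contact_force','gripper_width','grasp_force')})
E
python3 - <<'E'
from h import *
st()
S={}
for c in('top','scene'):
    im,d=snap(c,c+'0.png');W=cloud(c,d)
    print(c,np.array(arm.camera_model(c)['cam_to_world']).round(2).tolist(),arm.camera_model(c)['fx'])
    np.save(c+'W.npy',W)
    for t in('labeller','hood','hood_handle','rack','round_tin_mid','flat_tin_mid','twin_tin_mid','jar_a','pepper_mill'):
        for b in arm.boxes_of(c,t)[:2]:
            l,tp,w,h=b['rect'];u,v=int(l+w/2),int(tp+h/2)
            print(t,round(b['score'],2),np.round(b['rect']).tolist(),W[min(v,383),min(u,511)].round(0))
E
```

```text
{'clock': 0.0, 'joints': [1.521, 0.386, 0.007, -0.001, -1.194, -0.259], 'position': [189.719, 594.868, 230.232], 'ee_rot': [0.988, -0.154, -0.0, 0.001], 'contact_force': [0.127, 0.114, 0.314], 'gripper_width': 85.377, 'grasp_force': 0.0}
top [[0.11, -0.97, 0.21, 297.75], [-0.99, -0.11, 0.03, -1.19], [-0.0, -0.22, -0.98, 1197.08], [0.0, 0.0, 0.0, 1.0]] 371.10529478662767
labeller 0.65 [272.0, 124.0, 105.0, 104.0] [ 591. -178.  150.]
hood 0.84 [272.0, 129.0, 90.0, 102.0] [ 578. -159.  147.]
hood 0.53 [226.0, 210.0, 19.0, 23.0] [439.  68.  89.]
hood_handle 0.89 [275.0, 130.0, 87.0, 96.0] [ 586. -160.  150.]
hood_handle 0.73 [163.0, 202.0, 25.0, 24.0] [445. 254.  73.]
rack 0.21 [269.0, 126.0, 109.0, 102.0] [ 592. -175.  148.]
round_tin_mid 0.6 [141.0, 186.0, 19.0, 25.0] [482. 337.  78.]
round_tin_mid 0.42 [345.0, 253.0, 24.0, 20.0] [ 360. -304.   72.]
flat_tin_mid 0.75 [151.0, 192.0, 27.0, 26.0] [465. 291.  78.]
twin_tin_mid 0.72 [168.0, 201.0, 18.0, 21.0] [451. 248.  78.]
twin_tin_mid 0.18 [139.0, 184.0, 24.0, 28.0] [486. 335.  76.]
jar_a 0.86 [228.0, 209.0, 20.0, 22.0] [443.  62.  85.]
[... 279 characters left out ...]
0, 149.0, 159.0] [ 674. -199.  150.]
hood 0.76 [140.0, 183.0, 120.0, 125.0] [ 636. -168.  150.]
hood_handle 0.82 [141.0, 182.0, 124.0, 132.0] [ 646. -167.  151.]
rack 0.68 [308.0, 137.0, 59.0, 40.0] [498. 280.  70.]
round_tin_mid 0.9 [347.0, 133.0, 14.0, 38.0] [507. 324.  76.]
round_tin_mid 0.29 [310.0, 138.0, 20.0, 37.0] [476. 237.  74.]
flat_tin_mid 0.64 [328.0, 140.0, 18.0, 33.0] [497. 277.  70.]
twin_tin_mid 0.81 [312.0, 140.0, 18.0, 32.0] [478. 239.  72.]
twin_tin_mid 0.44 [98.0, 198.0, 28.0, 30.0] [ 390. -310.   59.]
jar_a 0.98 [95.0, 197.0, 28.0, 31.0] [ 391. -315.   64.]
jar_a 0.84 [241.0, 161.0, 28.0, 38.0] [472.  46.  76.]
pepper_mill 0.9 [313.0, 212.0, 26.0, 46.0] [706. 104.  94.]
```

```bash
python3 - <<'E'
import cv2
a=cv2.imread('pics/top0.png')[100:290,110:400];cv2.imwrite('pics/topc.png',cv2.resize(a,None,fx=2.7,fy=2.7,interpolation=cv2.INTER_CUBIC))
a=cv2.imread('pics/scene0.png')[110:370,80:400];cv2.imwrite('pics/scenec.png',cv2.resize(a,None,fx=2.3,fy=2.3,interpolation=cv2.INTER_CUBIC))
E
```

```text
(no output)
```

View pics/topc.png

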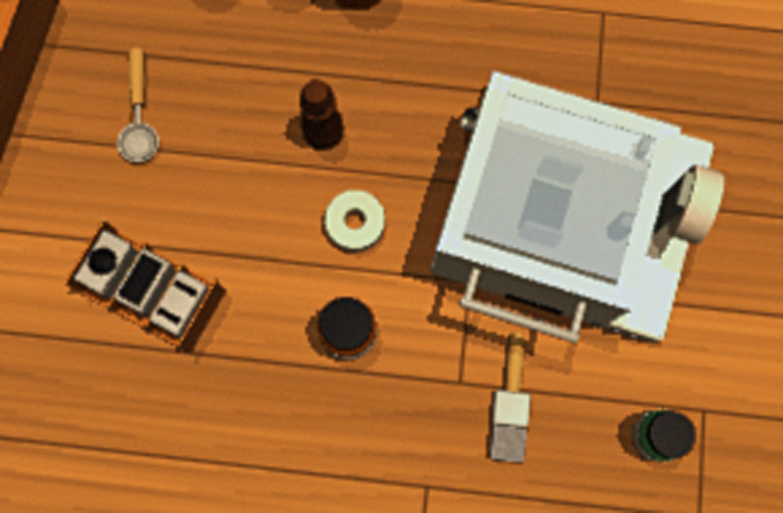

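View pics/scenec.png

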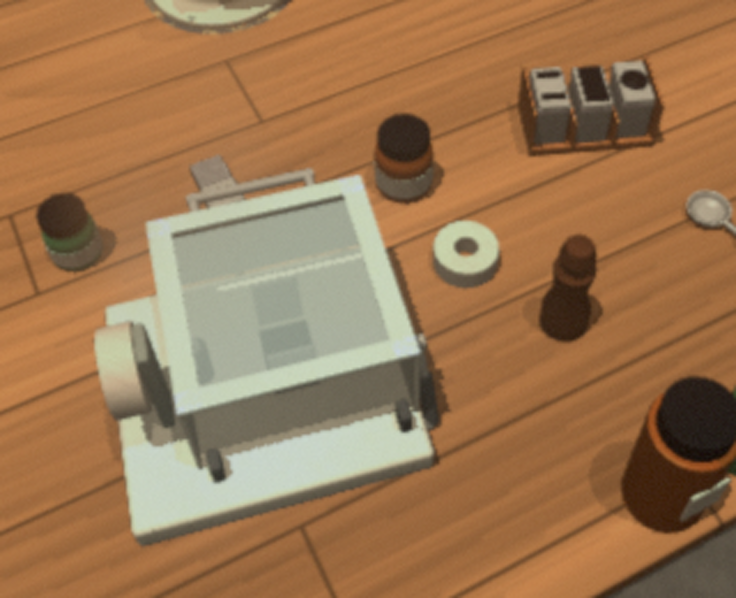

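The top picture shows the handle bar at crop (470–575, 270–335), and the round-capped tin at crop (103, 260), the end slot farthest left. The brush lies just under the handle. I'll measure the axes next.

```bash
python3 - <<'E'
from h import *
def rect(P,n):
    r=cv2.minAreaRect(P[:,:2].astype(np.float32));print(n,len(P),np.round(r[0],1),np.round(r[1],1),round(r[2],1),'z',P[:,2].mean().round(1)); return r
for c in('top','scene'):
    W=np.load(c+'W.npy').reshape(-1,3);W=W[~np.isnan(W).any(1)]
    x,y,z=W.T
    m=(abs(z-150)<4)&(x>420)&(x<760)&(y<-20)&(y>-350)
    P=W[m];im=np.zeros((600,600),np.uint8)
    # keep hood top: largest component in xy grid
    g=((P[:,:2]-[300,-400])/6).astype(int);im=np.zeros((100,100),np.uint8);im[g[:,0],g[:,1]]=1
    n,l,s,_=cv2.connectedComponentsWithStats(cv2.dilate(im,np.ones((3,3))));k=1+s[1:,4].argmax();P=P[l[g[:,0],g[:,1]]==k]
    r=rect(P,c+' hoodtop');print(cv2.boxPoints(r).round(0).tolist())
    m=(abs(z-122)<9)&(x>350)&(x<560)&(y<-40)&(y>-330)
    Q=W[m];print(c,'handle',len(Q));print(Q[np.argsort(Q[:,1])][::max(1,len(Q)//25)].round(0).tolist())
    m=(z>66)&(z<86)&(x>400)&(x<540)&(y<375)&(y>195)
    r=rect(W[m],c+' rack');print(cv2.boxPoints(r).round(0).tolist())
E
```

```text
top hoodtop 4869 [ 603.8 -184.1] [270.7 215.1] 78.6 z 150.1
[[472.0, -296.0], [682.0, -338.0], [736.0, -73.0], [525.0, -30.0]]
top handle 352
[[484.0, -240.0, 123.0], [491.0, -206.0, 114.0], [482.0, -193.0, 124.0], [493.0, -190.0, 123.0], [484.0, -187.0, 123.0], [452.0, -184.0, 121.0], [453.0, -177.0, 128.0], [458.0, -171.0, 127.0], [454.0, -163.0, 126.0], [454.0, -155.0, 119.0], [465.0, -148.0, 123.0], [463.0, -141.0, 129.0], [460.0, -133.0, 127.0], [468.0, -127.0, 127.0], [508.0, -119.0, 116.0], [473.0, -112.0, 123.0], [471.0, -106.0, 129.0], [471.0, -97.0, 126.0], [476.0, -91.0, 124.0], [516.0, -83.0, 114.0], [472.0, -77.0, 124.0], [504.0, -74.0, 122.0], [494.0, -72.0, 128.0], [491.0, -69.0, 124.0], [478.0, -64.0, 129.0], [523.0, -43.0, 115.0]]
top rack 864 [469.  299.6] [154.3  84.4] 67.3 z 74.4
[[400.0, 245.0], [478.0, 212.0], [538.0, 355.0], [460.0, 387.0]]
scene hoodtop 8503 [ 603.3 -185.6] [271.7 216.4] 78.6 z 150.8
[[470.0, -297.0], [683.0, -340.0], [736.0, -74.0], [524.0, -31.0]]
scene handle 375
[[491.0, -220.0, 124.0], [456.0, -194.0, 121.0], [461.0, -189.0, 127.0], [469.0, -186.0, 123.0], [453.0, -179.0, 124.0], [459.0, -174.0, 124.0], [462.0, -168.0, 123.0], [462.0, -162.0, 128.0], [460.0, -157.0, 126.0], [459.0, -151.0, 126.0], [468.0, -145.0, 124.0], [467.0, -140.0, 124.0], [466.0, -134.0, 127.0], [470.0, -128.0, 125.0], [472.0, -122.0, 119.0], [472.0, -116.0, 124.0], [472.0, -111.0, 124.0], [475.0, -105.0, 124.0], [469.0, -99.0, 125.0], [479.0, -93.0, 125.0], [518.0, -88.0, 124.0], [480.0, -81.0, 123.0], [482.0, -77.0, 127.0], [490.0, -72.0, 125.0], [480.0, -68.0, 124.0]]
scene rack 887 [469.6 297.6] [153.4  83.8] 68.7 z 74.5
[[403.0, 241.0], [481.0, 211.0], [537.0, 354.0], [459.0, 384.0]]
```

send_rows(
  targets=[
    {"az": 7,"gripper": 0.3},
    {"az": 7,"gripper": 0.3},
    {"az": 7,"gripper": 0.3},
    {"az": 7,"gripper": 0.3},
    {"az": 7,"gripper": 0.3},
  ],
)

```text
$.targets[0]: bad value
```

send_rows(
  targets=[
    {"az": 7,"gripper": 0.3},
    {"az": 7,"gripper": 0.3},
    {"az": 7,"gripper": 0.3},
    {"az": 7,"gripper": 0.3},
    {"az": 7,"gripper": 0.3},
  ],
)

```text
$.targets[0]: bad value
```

send_rows(
  targets=[
    {"az": 7,"gripper": 0.3},
    {"az": 7,"gripper": 0.3},
    {"x": 3.2,"y": -2.0,"gripper": 0.3},
    {"x": 3.2,"y": -2.0,"gripper": 0.3},
    {"x": 3.2,"y": -2.0,"gripper": 0.3},
  ],
)

```text
$.targets[0]: bad value
```

send_rows(
  targets=[
    {"x": 3.2,"y": -2.0,"gripper": 0.3},
    {"x": 3.2,"y": -2.0,"gripper": 0.3},
    {"x": 3.2,"y": -2.0,"gripper": 0.3},
    {"x": 3.2,"y": -2.0,"gripper": 0.3},
    {"x": 3.2,"y": -2.0,"gripper": 0.3},
  ],
)

```text
$.targets[0]: bad value
```

send_rows(
  targets=[
    {"x": 3.2,"y": -2.0,"gripper": 0.3},
    {"x": 3.2,"y": -2.0,"gripper": 0.3},
    {"x": 3.2,"y": -2.0,"gripper": 0.3},
    {"x": 3.2,"y": -2.0,"gripper": 0.3},
    {"x": 3.2,"y": -2.0,"gripper": 0.3},
  ],
)

```text
$.targets[0]: bad value
```

send_rows(
  targets=[
    {"x": 0,"y": 0,"z": 0,"ax": 0,"ay": 0,"az": 7,"gripper": 0.3},
    {"x": 0,"y": 0,"z": 0,"ax": 0,"ay": 0,"az": 7,"gripper": 0.3},
    {"x": 0,"y": 0,"z": 0,"ax": 0,"ay": 0,"az": 7,"gripper": 0.3},
    {"x": 0,"y": 0,"z": 0,"ax": 0,"ay": 0,"az": 7,"gripper": 0.3},
    {"x": 0,"y": 0,"z": 0,"ax": 0,"ay": 0,"az": 7,"gripper": 0.3},
  ],
)

```text
clock: 1.42
position: [189.9, 595.4, 231.3]
ee_rot: [0.895, -0.447, -0.0, -0.0]
contact_force: [0.6, 0.4, -0.1]
gripper_width: 30.1
grasp_force: 0.0
```

send_rows(
  targets=[
    {"x": 0,"y": 0,"z": 0,"ax": 0,"ay": 0,"az": 7,"gripper": 0.3},
    {"x": 0,"y": 0,"z": 0,"ax": 0,"ay": 0,"az": 7,"gripper": 0.3},
    {"x": 0,"y": 0,"z": 0,"ax": 0,"ay": 0,"az": 7,"gripper": 0.3},
    {"x": 0,"y": 0,"z": 0,"ax": 0,"ay": 0,"az": 7,"gripper": 0.3},
    {"x": 0,"y": 0,"z": 0,"ax": 0,"ay": 0,"az": 7,"gripper": 0.3},
  ],
)

```text
clock: 1.83
position: [189.9, 595.4, 231.3]
ee_rot: [0.719, -0.695, -0.0, 0.0]
contact_force: [-0.6, -0.4, 0.8]
gripper_width: 29.8
grasp_force: 0.0
```

send_rows(
  targets=[
    {"x": 0,"y": 0,"z": 0,"ax": 0,"ay": 0,"az": 7,"gripper": 0.3},
    {"x": 0,"y": 0,"z": 0,"ax": 0,"ay": 0,"az": 7,"gripper": 0.3},
    {"x": 3.2,"y": -2,"z": 0,"ax": 0,"ay": 0,"az": 0,"gripper": 0.3},
    {"x": 3.2,"y": -2,"z": 0,"ax": 0,"ay": 0,"az": 0,"gripper": 0.3},
    {"x": 3.2,"y": -2,"z": 0,"ax": 0,"ay": 0,"az": 0,"gripper": 0.3},
  ],
)

```text
clock: 2.25
position: [229.3, 488.1, 230.8]
ee_rot: [-0.632, 0.775, -0.0, -0.0]
contact_force: [0.1, -0.3, 0.8]
gripper_width: 30.3
grasp_force: 0.0
```

send_rows(
  targets=[
    {"x": 3.2,"y": -2,"z": 0,"ax": 0,"ay": 0,"az": 0,"gripper": 0.3},
    {"x": 3.2,"y": -2,"z": 0,"ax": 0,"ay": 0,"az": 0,"gripper": 0.3},
    {"x": 3.2,"y": -2,"z": 0,"ax": 0,"ay": 0,"az": 0,"gripper": 0.3},
    {"x": 3.2,"y": -2,"z": 0,"ax": 0,"ay": 0,"az": 0,"gripper": 0.3},
    {"x": 3.2,"y": -2,"z": 0,"ax": 0,"ay": 0,"az": 0,"gripper": 0.3},
  ],
)

```text
clock: 2.67
position: [295.0, 310.5, 231.6]
ee_rot: [-0.632, 0.775, 0.0, 0.0]
contact_force: [1.1, 0.5, -0.9]
gripper_width: 29.8
grasp_force: 0.0
```

send_rows(
  targets=[
    {"x": 3.2,"y": -2,"z": 0,"ax": 0,"ay": 0,"az": 0,"gripper": 0.3},
    {"x": 3.2,"y": -2,"z": 0,"ax": 0,"ay": 0,"az": 0,"gripper": 0.3},
    {"x": 3.2,"y": -2,"z": 0,"ax": 0,"ay": 0,"az": 0,"gripper": 0.3},
    {"x": 3.2,"y": -2,"z": 0,"ax": 0,"ay": 0,"az": 0,"gripper": 0.3},
    {"x": 3.2,"y": -2,"z": 0,"ax": 0,"ay": 0,"az": 0,"gripper": 0.3},
  ],
)

```text
clock: 3.08
position: [360.4, 133.6, 231.8]
ee_rot: [-0.632, 0.775, 0.0, 0.001]
contact_force: [1.5, -0.3, -0.0]
gripper_width: 29.8
grasp_force: 0.0
```

send_rows(
  targets=[
    {"x": 3.2,"y": -2,"z": 0,"ax": 0,"ay": 0,"az": 0,"gripper": 0.3},
    {"x": 3.2,"y": -2,"z": 0,"ax": 0,"ay": 0,"az": 0,"gripper": 0.3},
    {"x": 3.2,"y": -2,"z": 0,"ax": 0,"ay": 0,"az": 0,"gripper": 0.3},
    {"x": 3.2,"y": -2,"z": 0,"ax": 0,"ay": 0,"az": 0,"gripper": 0.3},
    {"x": 3.2,"y": -2,"z": 0,"ax": 0,"ay": 0,"az": 0,"gripper": 0.3},
  ],
)

```text
clock: 3.5
position: [426.0, -43.5, 231.8]
ee_rot: [-0.631, 0.775, -0.0, 0.001]
contact_force: [0.9, 0.4, -0.7]
gripper_width: 29.7
grasp_force: 0.0
```

send_rows(
  targets=[
    {"x": 2.5,"y": -1.9,"z": 0,"ax": 0,"ay": 0,"az": 0,"gripper": 0.3},
    {"x": 2.5,"y": -1.9,"z": 0,"ax": 0,"ay": 0,"az": 0,"gripper": 0.3},
    {"x": 2.5,"y": -1.8,"z": 0,"ax": 0,"ay": 0,"az": 0,"gripper": 0.3},
    {"x": 0,"y": 0,"z": 4,"ax": 0,"ay": 0,"az": 0,"gripper": 0.3},
    {"x": 0,"y": 0,"z": 3.5,"ax": 0,"ay": 0,"az": 0,"gripper": 0.3},
  ],
)

```text
clock: 3.92
position: [467.1, -127.9, 156.6]
ee_rot: [-0.63, 0.777, -0.002, 0.002]
contact_force: [-1.2, 0.1, -2.3]
gripper_width: 30.1
grasp_force: 0.0
```

```bash
python3 - <<'E'
from h import *
a,_=snap('scene');b,_=snap('top')
o=np.hstack([cv2.resize(a[150:330,110:310],None,fx=2,fy=2),cv2.resize(b[120:300,240:440],None,fx=2,fy=2)])
cv2.imwrite('pics/close1.png',o[:,:,::-1]);st()
E
```

```text
{'clock': 4.017, 'joints': [0.071, 0.222, -0.449, -0.002, -0.912, -0.277], 'position': [461.077, -126.801, 151.435], 'ee_rot': [-0.63, 0.776, 0.004, -0.005], 'contact_force': [-0.94, 0.696, -1.037], 'gripper_width': 30.148, 'grasp_force': 0.0}
```

View pics/close1.png

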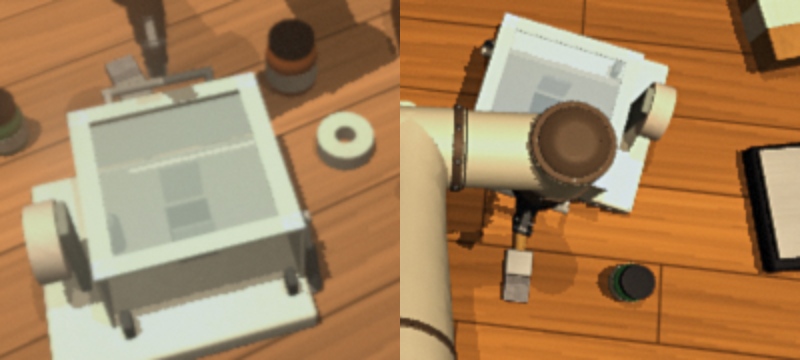

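The fingers hang over the middle of the bar, at about (152, 60) in the left panel. Nothing is touching, so I'll lower.

send_rows(
  targets=[
    {"x": 0,"y": 0,"z": 0,"ax": 0,"ay": 0,"az": 0,"gripper": 0.3},
    {"x": 0,"y": 0,"z": 2,"ax": 0,"ay": 0,"az": 0,"gripper": 0.3},
    {"x": 0,"y": 0,"z": 2,"ax": 0,"ay": 0,"az": 0,"gripper": 0.3},
    {"x": 0,"y": 0,"z": 1.5,"ax": 0,"ay": 0,"az": 0,"gripper": 0.3},
    {"x": 0,"y": 0,"z": 0,"ax": 0,"ay": 0,"az": 0,"gripper": 0.3},
  ],
)

```text
clock: 4.43
position: [467.7, -126.1, 105.8]
ee_rot: [-0.633, 0.774, -0.002, 0.001]
contact_force: [-5.2, 0.4, 9.9]
gripper_width: 29.8
grasp_force: 5.5
```

send_rows(
  targets=[
    {"x": 0,"y": 0,"z": 0,"ax": 0,"ay": 0,"az": 0,"gripper": 1},
    {"x": 0,"y": 0,"z": 0,"ax": 0,"ay": 0,"az": 0,"gripper": 1},
    {"x": 0,"y": 0,"z": 0,"ax": 0,"ay": 0,"az": 0,"gripper": 1},
    {"x": 0,"y": 0,"z": 0,"ax": 0,"ay": 0,"az": 0,"gripper": 1},
    {"x": 0,"y": 0,"z": 0,"ax": 0,"ay": 0,"az": 0,"gripper": 1},
  ],
)

```text
clock: 4.85
position: [466.0, -125.8, 104.7]
ee_rot: [-0.632, 0.775, -0.001, 0.001]
contact_force: [-5.3, 3.9, 10.3]
gripper_width: 9.9
grasp_force: 58.5
```

send_rows(
  targets=[
    {"x": 0,"y": -0.2,"z": -0.8,"ax": 0,"ay": 0,"az": 0,"gripper": 1},
    {"x": 0,"y": -0.35,"z": -0.95,"ax": 0,"ay": 0,"az": 0,"gripper": 1},
    {"x": 0,"y": -0.55,"z": -1.35,"ax": 0,"ay": 0,"az": 0,"gripper": 1},
    {"x": 0,"y": -0.6,"z": -1.4,"ax": 0,"ay": 0,"az": 0,"gripper": 1},
    {"x": 0,"y": -0.75,"z": -1.4,"ax": 0,"ay": 0,"az": 0,"gripper": 1},
  ],
)

```text
clock: 5.27
position: [487.1, -130.1, 159.9]
ee_rot: [-0.631, 0.776, 0.003, -0.002]
contact_force: [-1.4, 3.3, -8.9]
gripper_width: 9.6
grasp_force: 58.3
```

send_rows(
  targets=[
    {"x": 0,"y": -0.8,"z": -1.35,"ax": 0,"ay": 0,"az": 0,"gripper": 1},
    {"x": 0,"y": -0.95,"z": -1.3,"ax": 0,"ay": 0,"az": 0,"gripper": 1},
    {"x": 0,"y": -0.95,"z": -1.25,"ax": 0,"ay": 0,"az": 0,"gripper": 1},
    {"x": 0,"y": -1.1,"z": -1.2,"ax": 0,"ay": 0,"az": 0,"gripper": 1},
    {"x": 0,"y": -1.1,"z": -1.1,"ax": 0,"ay": 0,"az": 0,"gripper": 1},
  ],
)

```text
clock: 5.68
position: [531.8, -139.2, 222.6]
ee_rot: [-0.631, 0.775, 0.006, -0.004]
contact_force: [-12.6, 8.0, 4.1]
gripper_width: 9.7
grasp_force: 58.5
```

send_rows(
  targets=[
    {"x": 0,"y": -1.2,"z": -1.05,"ax": 0,"ay": 0,"az": 0,"gripper": 1},
    {"x": 0,"y": -1.2,"z": -1.0,"ax": 0,"ay": 0,"az": 0,"gripper": 1},
    {"x": 0,"y": -1.35,"z": -0.9,"ax": 0,"ay": 0,"az": 0,"gripper": 1},
    {"x": 0,"y": -1.35,"z": -0.8,"ax": 0,"ay": 0,"az": 0,"gripper": 1},
    {"x": 0,"y": -1.45,"z": -0.7,"ax": 0,"ay": 0,"az": 0,"gripper": 1},
  ],
)

```text
clock: 6.1
position: [599.1, -152.9, 273.1]
ee_rot: [-0.632, 0.775, 0.001, -0.001]
contact_force: [-1.2, 2.5, 1.1]
gripper_width: 9.6
grasp_force: 60.4
```

send_rows(
  targets=[
    {"x": 0,"y": -1.45,"z": -0.6,"ax": 0,"ay": 0,"az": 0,"gripper": 1},
    {"x": 0,"y": -1.5,"z": -0.55,"ax": 0,"ay": 0,"az": 0,"gripper": 1},
    {"x": 0,"y": -1.5,"z": -0.45,"ax": 0,"ay": 0,"az": 0,"gripper": 1},
    {"x": 0,"y": -1.55,"z": -0.35,"ax": 0,"ay": 0,"az": 0,"gripper": 1},
    {"x": 0,"y": -1.55,"z": -0.25,"ax": 0,"ay": 0,"az": 0,"gripper": 1},
  ],
)

```text
clock: 6.52
position: [677.1, -168.6, 295.8]
ee_rot: [-0.632, 0.775, -0.003, 0.003]
contact_force: [0.5, 4.9, 8.5]
gripper_width: 10.0
grasp_force: 64.0
```

send_rows(
  targets=[
    {"x": 0,"y": 0,"z": 0,"ax": 0,"ay": 0,"az": 0,"gripper": 0.3},
    {"x": 0,"y": 0,"z": 0,"ax": 0,"ay": 0,"az": 0,"gripper": 0.3},
    {"x": 0,"y": 0,"z": -2.5,"ax": 0,"ay": 0,"az": 0,"gripper": 0.3},
    {"x": 0,"y": 0,"z": -2.5,"ax": 0,"ay": 0,"az": 0,"gripper": 0.3},
    {"x": 0,"y": 1,"z": -2,"ax": 0,"ay": 0,"az": 0,"gripper": 0.3},
  ],
)

```text
clock: 6.93
position: [665.6, -168.1, 360.2]
ee_rot: [-0.631, 0.775, -0.0, -0.0]
contact_force: [-0.4, -0.0, 0.2]
gripper_width: 29.9
grasp_force: 0.0
```

send_rows(
  targets=[
    {"x": 0,"y": 3,"z": 0,"ax": 0,"ay": 0,"az": 0,"gripper": 0.3},
    {"x": 0,"y": 3.5,"z": 0,"ax": 0,"ay": 0,"az": 0,"gripper": 0.3},
    {"x": 0,"y": 3.5,"z": 0,"ax": 0,"ay": 0,"az": 0,"gripper": 0.3},
    {"x": 0,"y": 3.5,"z": 0,"ax": 0,"ay": 0,"az": 0,"gripper": 0.3},
    {"x": 0,"y": 3.5,"z": 0,"ax": 0,"ay": 0,"az": 0,"gripper": 0.3},
  ],
)

```text
clock: 7.35
position: [496.3, -133.3, 359.3]
ee_rot: [-0.631, 0.775, 0.0, -0.0]
contact_force: [0.3, 0.8, 0.7]
gripper_width: 29.9
grasp_force: 0.0
```

```bash
python3 - <<'E'
from h import *
a,_=snap('scene');b,_=snap('top')
o=np.hstack([cv2.resize(a[90:360,80:380],None,fx=1.33,fy=1.33),cv2.resize(b[90:360,130:430],None,fx=1.33,fy=1.33)])
cv2.imwrite('pics/open.png',o[:,:,::-1]);st()
E
```

```text
{'clock': 7.45, 'joints': [0.054, 0.121, -0.028, -0.0, -1.421, -0.258], 'position': [493.573, -133.082, 361.002], 'ee_rot': [-0.632, 0.775, -0.0, 0.0], 'contact_force': [0.544, 0.515, -0.132], 'gripper_width': 29.922, 'grasp_force': 0.0}
```

View pics/open.png

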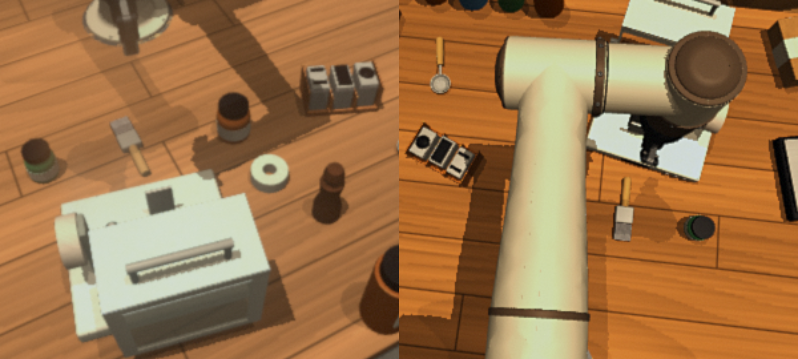

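The hood stands open behind the hinge, with its handle at about (180, 260) in the left panel. Other things are undisturbed. I'll refine the tin from the saved cloud while moving.

```bash
python3 - <<'E'
from h import *
a=np.radians(-22);X=np.array([np.cos(a),np.sin(a)]);Y=np.array([-X[1],X[0]])
for c in('top','scene'):
    W=np.load(c+'W.npy').reshape(-1,3);W=W[~np.isnan(W).any(1)]
    r=W[:,:2]-[469.3,298.6];x=r@X;y=r@Y
    for k in(-50,0,50):
        m=(abs(y-k)<19)&(abs(x)<50)&(W[:,2]>70)&(W[:,2]<77)
        q=np.percentile(x[m],[1,99]);R=cv2.minAreaRect(W[m][:,:2].astype(np.float32))
        print(c,k,m.sum(),q.round(1),np.percentile(y[m],[1,99]).round(1),W[m][:,2].mean().round(1),np.round(R[1],1),round(R[2],1))
    m=(W[:,2]>77)&(W[:,2]<84)&(abs(x)<50)&(abs(y-50)<22);print('dome',m.sum(),W[m].mean(0).round(1),x[m].mean().round(1),y[m].mean().round(1))
    # clear zone near staging
    m=(abs(W[:,0]-585)<90)&(abs(W[:,1]-185)<90)&(W[:,2]>10);print('staging obstacles',m.sum(),W[m].min(0).round() if m.any() else '',W[m].max(0).round() if m.any() else '')
E
```

```text
top -50 202 [-33.2  30. ] [-68.1 -31.6] 73.6 [37.5 65.1] 68.1
top 0 157 [-31.2  33.1] [-17.9  18.3] 74.3 [36.6 65.7] 68.0
top 50 176 [-33.7  29.7] [31.7 68.1] 73.8 [37.3 64.9] 67.9
dome 70 [484.5 345.3  78.8] -3.4 49.0
staging obstacles 76 [496.  95.  11.] [675. 273. 101.]
scene -50 199 [-32.5  32.7] [-68.5 -32.2] 74.2 [36.5 66.6] 66.9
scene 0 136 [-26.7  36.5] [-17.8  18.1] 74.3 [36.6 67.6] 68.2
scene 50 177 [-33.   33.3] [31.8 67.7] 74.2 [37.7 69.2] 68.6
dome 60 [488.4 343.7  78.9] 0.9 48.9
staging obstacles 80 [495.  95.  10.] [674. 275.  73.]
```

send_rows(
  targets=[
    {"x": 0,"y": 0,"z": 0,"ax": 0,"ay": 0,"az": 5.2,"gripper": -1},
    {"x": 0,"y": 0,"z": 0,"ax": 0,"ay": 0,"az": 5.2,"gripper": -1},
    {"x": -3.15,"y": 1.32,"z": 0,"ax": 0,"ay": 0,"az": 0,"gripper": -1},
    {"x": -3.15,"y": 1.32,"z": 0,"ax": 0,"ay": 0,"az": 0,"gripper": -1},
    {"x": -3.15,"y": 1.32,"z": 0,"ax": 0,"ay": 0,"az": 0,"gripper": -1},
  ],
)

```text
clock: 7.87
position: [497.6, -30.4, 359.4]
ee_rot: [-0.558, 0.83, -0.0, -0.0]
contact_force: [1.0, 0.4, 0.9]
gripper_width: 85.3
grasp_force: 0.0
```

send_rows(
  targets=[
    {"x": -3.15,"y": 1.32,"z": 0,"ax": 0,"ay": 0,"az": 0,"gripper": -1},
    {"x": -3.15,"y": 1.32,"z": 0,"ax": 0,"ay": 0,"az": 0,"gripper": -1},
    {"x": -3.15,"y": 1.32,"z": 0,"ax": 0,"ay": 0,"az": 0,"gripper": -1},
    {"x": -3.15,"y": 1.32,"z": 0,"ax": 0,"ay": 0,"az": 0,"gripper": -1},
    {"x": -3.15,"y": 1.32,"z": 0,"ax": 0,"ay": 0,"az": 0,"gripper": -1},
  ],
)

```text
clock: 8.28
position: [495.6, 141.3, 359.6]
ee_rot: [-0.559, 0.829, -0.0, 0.0]
contact_force: [0.5, -0.6, -0.2]
gripper_width: 85.4
grasp_force: 0.0
```

send_rows(
  targets=[
    {"x": -3.15,"y": 1.32,"z": 0,"ax": 0,"ay": 0,"az": 0,"gripper": -1},
    {"x": -3.15,"y": 1.32,"z": 0,"ax": 0,"ay": 0,"az": 0,"gripper": -1},
    {"x": -3.15,"y": 1.32,"z": 0,"ax": 0,"ay": 0,"az": 0,"gripper": -1},
    {"x": -3.15,"y": 1.32,"z": 0,"ax": 0,"ay": 0,"az": 0,"gripper": -1},
    {"x": -3.15,"y": 1.32,"z": 0,"ax": 0,"ay": 0,"az": 0,"gripper": -1},
  ],
)

```text
clock: 8.7
position: [493.8, 312.1, 359.5]
ee_rot: [-0.559, 0.829, -0.0, 0.0]
contact_force: [0.4, 0.6, 0.7]
gripper_width: 85.3
grasp_force: 0.0
```

send_rows(
  targets=[
    {"x": -3.15,"y": 1.32,"z": 0,"ax": 0,"ay": 0,"az": 0,"gripper": -1},
    {"x": 0,"y": 0,"z": 4,"ax": 0,"ay": 0,"az": 0,"gripper": -1},
    {"x": 0,"y": 0,"z": 4,"ax": 0,"ay": 0,"az": 0,"gripper": -1},
    {"x": 0,"y": 0,"z": 4,"ax": 0,"ay": 0,"az": 0,"gripper": -1},
    {"x": 0,"y": 0,"z": 4,"ax": 0,"ay": 0,"az": 0,"gripper": -1},
  ],
)

```text
clock: 9.12
position: [493.6, 344.9, 197.8]
ee_rot: [-0.559, 0.829, -0.0, 0.0]
contact_force: [0.4, 1.1, -0.4]
gripper_width: 85.4
grasp_force: 0.0
```

send_rows(
  targets=[
    {"x": 0,"y": 0,"z": 4,"ax": 0,"ay": 0,"az": 0,"gripper": -1},
    {"x": 0,"y": 0,"z": 0,"ax": 0,"ay": 0,"az": 0,"gripper": -1},
    {"x": 0,"y": 0,"z": 0,"ax": 0,"ay": 0,"az": 0,"gripper": -1},
  ],
)

```text
clock: 9.37
position: [493.5, 344.0, 157.9]
ee_rot: [-0.559, 0.829, -0.001, -0.002]
contact_force: [0.3, 0.7, 0.5]
gripper_width: 85.4
grasp_force: 0.0
```

send_rows(
  targets=[
    {"x": 0.2,"y": 0.6,"z": 3,"ax": 0,"ay": 0,"az": 0,"gripper": -1},
    {"x": 0,"y": 0,"z": 0,"ax": 0,"ay": 0,"az": 0,"gripper": -1},
    {"x": 0,"y": 0,"z": 0,"ax": 0,"ay": 0,"az": 0,"gripper": -1},
  ],
)

```text
clock: 9.62
position: [488.3, 345.9, 131.2]
ee_rot: [-0.559, 0.829, -0.0, 0.001]
contact_force: [1.2, -0.5, 1.3]
gripper_width: 85.6
grasp_force: 0.0
```

```bash
python3 - <<'E'
from h import *
a,_=snap('scene');b,_=snap('top')
o=np.hstack([cv2.resize(a[90:210,270:400],None,fx=3,fy=3),cv2.resize(b[150:270,90:220],None,fx=3,fy=3)])
cv2.imwrite('pics/tin1.png',o[:,:,::-1]);st()
E
```

```text
{'clock': 9.717, 'joints': [0.887, 0.425, -0.196, 0.001, -0.944, -1.272], 'position': [489.168, 346.528, 132.277], 'ee_rot': [-0.559, 0.829, 0.0, 0.003], 'contact_force': [0.609, -0.186, -0.74], 'gripper_width': 85.524, 'grasp_force': 0.0}
```

View pics/tin1.png

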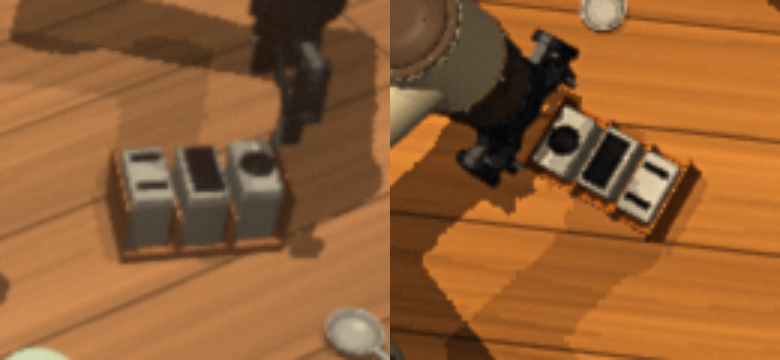

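The shift of the fingers in both views, right in scene and outwards in top, matches the parallax of their greater height over the round tin. I'll descend and grip its narrow ends.

send_rows(
  targets=[
    {"x": 0,"y": 0.1,"z": 2.7,"ax": 0,"ay": 0,"az": 0,"gripper": -1},
    {"x": 0,"y": 0,"z": 2.7,"ax": 0,"ay": 0,"az": 0,"gripper": -1},
    {"x": 0,"y": 0,"z": 2.7,"ax": 0,"ay": 0,"az": 0,"gripper": -1},
    {"x": 0,"y": 0,"z": 2.5,"ax": 0,"ay": 0,"az": 0,"gripper": -1},
    {"x": 0,"y": 0,"z": 0,"ax": 0,"ay": 0,"az": 0,"gripper": -1},
  ],
)

```text
clock: 10.13
position: [485.4, 344.1, 20.2]
ee_rot: [-0.558, 0.83, -0.001, -0.003]
contact_force: [0.4, 0.0, -1.0]
gripper_width: 85.3
grasp_force: 0.0
```

send_rows(
  targets=[
    {"x": 0,"y": 0,"z": 0,"ax": 0,"ay": 0,"az": 0,"gripper": 0.3},
    {"x": 0,"y": 0,"z": 0,"ax": 0,"ay": 0,"az": 0,"gripper": 0.3},
    {"x": 0,"y": 0,"z": 0,"ax": 0,"ay": 0,"az": 0,"gripper": 0.3},
    {"x": 0,"y": 0,"z": 0,"ax": 0,"ay": 0,"az": 0,"gripper": 0.3},
    {"x": 0,"y": 0,"z": 0,"ax": 0,"ay": 0,"az": 0,"gripper": 0.3},
  ],
)

```text
clock: 10.55
position: [487.9, 347.1, 25.5]
ee_rot: [-0.559, 0.829, 0.0, 0.003]
contact_force: [-0.2, 1.3, 6.5]
gripper_width: 65.6
grasp_force: 68.0
```

send_rows(
  targets=[
    {"x": 0,"y": 0,"z": -1.5,"ax": 0,"ay": 0,"az": 0,"gripper": 0.3},
    {"x": 0,"y": 0,"z": -2.5,"ax": 0,"ay": 0,"az": 0,"gripper": 0.3},
    {"x": 0,"y": 0,"z": -3,"ax": 0,"ay": 0,"az": 0,"gripper": 0.3},
    {"x": 0,"y": 0,"z": -3,"ax": 0,"ay": 0,"az": 0,"gripper": 0.3},
    {"x": 0,"y": 0,"z": -2,"ax": 0,"ay": 0,"az": 0,"gripper": 0.3},
  ],
)

```text
clock: 10.97
position: [487.1, 346.0, 146.2]
ee_rot: [-0.559, 0.829, 0.0, 0.002]
contact_force: [1.1, -0.4, -1.6]
gripper_width: 65.8
grasp_force: 67.2
```

send_rows(
  targets=[
    {"x": 1.9,"y": -2.5,"z": 0,"ax": 0,"ay": 0,"az": 0,"gripper": 0.3},
    {"x": 1.9,"y": -2.5,"z": 0,"ax": 0,"ay": 0,"az": 0,"gripper": 0.3},
    {"x": 1.9,"y": -2.5,"z": 0,"ax": 0,"ay": 0,"az": 0,"gripper": 0.3},
    {"x": 1.9,"y": -2.5,"z": 0,"ax": 0,"ay": 0,"az": 0,"gripper": 0.3},
    {"x": 1.9,"y": -2.5,"z": 0,"ax": 0,"ay": 0,"az": 0,"gripper": 0.3},
  ],
)

```text
clock: 11.38
position: [566.6, 209.1, 143.1]
ee_rot: [-0.559, 0.829, 0.0, -0.0]
contact_force: [-0.3, -0.0, -1.6]
gripper_width: 65.5
grasp_force: 67.5
```

send_rows(
  targets=[
    {"x": 1.9,"y": -2.5,"z": 0,"ax": 0,"ay": 0,"az": 0,"gripper": 0.3},
    {"x": 0,"y": 0,"z": 0,"ax": 0,"ay": 0,"az": 0,"gripper": 0.3},
    {"x": 0,"y": 0,"z": 3,"ax": 0,"ay": 0,"az": 0,"gripper": 0.3},
    {"x": 0,"y": 0,"z": 3,"ax": 0,"ay": 0,"az": 0,"gripper": 0.3},
    {"x": 0,"y": 0,"z": 0,"ax": 0,"ay": 0,"az": 0,"gripper": 0.3},
  ],
)

```text
clock: 11.8
position: [578.1, 181.2, 77.0]
ee_rot: [-0.557, 0.83, 0.001, -0.006]
contact_force: [-0.5, -0.7, -4.8]
gripper_width: 65.6
grasp_force: 67.7
```

```bash
python3 - <<'E'
from h import *
a,d=snap('scene');b,_=snap('top')
o=np.hstack([cv2.resize(a[90:290,220:420],None,fx=2,fy=2),cv2.resize(b[110:310,100:300],None,fx=2,fy=2)])
cv2.imwrite('pics/stage.png',o[:,:,::-1]);st()
E
```

```text
{'clock': 11.9, 'joints': [0.57, 0.5, -0.214, 0.001, -0.859, -0.956], 'position': [582.021, 183.177, 82.374], 'ee_rot': [-0.559, 0.829, -0.0, -0.001], 'contact_force': [0.553, 0.51, -1.8], 'gripper_width': 65.356, 'grasp_force': 67.641}
```

View pics/stage.png

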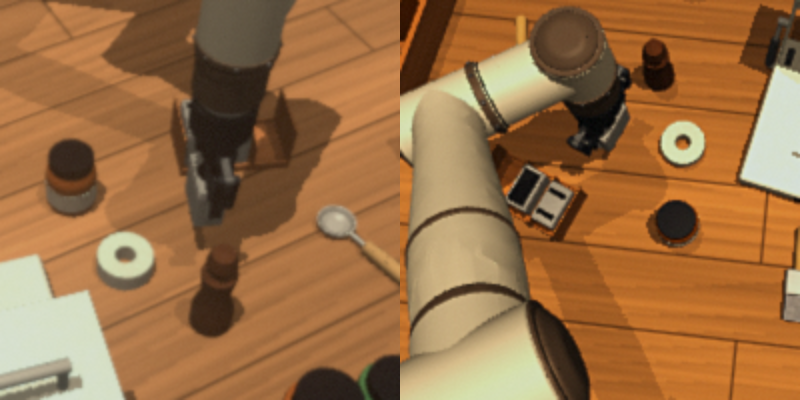

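The tin is held upright in the free area between rack, spoon, mill and label roll. I'll set it down gently.

send_rows(
  targets=[
    {"x": 0,"y": 0,"z": 1.5,"ax": 0,"ay": 0,"az": 0,"gripper": 0.3},
    {"x": 0,"y": 0,"z": 1.5,"ax": 0,"ay": 0,"az": 0,"gripper": 0.3},
    {"x": 0,"y": 0,"z": 1.2,"ax": 0,"ay": 0,"az": 0,"gripper": 0.3},
    {"x": 0,"y": 0,"z": 0.8,"ax": 0,"ay": 0,"az": 0,"gripper": 0.3},
    {"x": 0,"y": 0,"z": 0.5,"ax": 0,"ay": 0,"az": 0,"gripper": 0.3},
  ],
)

```text
clock: 12.32
position: [583.4, 184.2, 28.8]
ee_rot: [-0.559, 0.829, -0.0, 0.001]
contact_force: [0.6, -0.3, -1.2]
gripper_width: 65.3
grasp_force: 67.8
```

send_rows(
  targets=[
    {"x": 0,"y": 0,"z": 0,"ax": 0,"ay": 0,"az": 0,"gripper": 0.3},
    {"x": 0,"y": 0,"z": 0,"ax": 0,"ay": 0,"az": 0,"gripper": 0.3},
    {"x": 0,"y": 0,"z": 0,"ax": 0,"ay": 0,"az": 0,"gripper": 0.3},
    {"x": 0,"y": 0,"z": 0,"ax": 0,"ay": 0,"az": 0,"gripper": 0.3},
  ],
)

```text
clock: 12.65
position: [583.2, 183.9, 28.8]
ee_rot: [-0.559, 0.829, -0.0, 0.001]
contact_force: [-0.2, -0.1, -2.2]
gripper_width: 65.2
grasp_force: 67.8
```

send_rows(
  targets=[
    {"x": 0,"y": 0,"z": 0.4,"ax": 0,"ay": 0,"az": 0,"gripper": 0.3},
    {"x": 0,"y": 0,"z": 0.2,"ax": 0,"ay": 0,"az": 0,"gripper": 0.3},
    {"x": 0,"y": 0,"z": 0.2,"ax": 0,"ay": 0,"az": 0,"gripper": 0.3},
    {"x": 0,"y": 0,"z": 0,"ax": 0,"ay": 0,"az": 0,"gripper": 0.3},
  ],
)

```text
clock: 12.98
position: [582.6, 183.5, 19.7]
ee_rot: [-0.559, 0.829, -0.0, -0.0]
contact_force: [0.7, -0.0, -0.8]
gripper_width: 65.3
grasp_force: 68.0
```

send_rows(
  targets=[
    {"x": 0,"y": 0,"z": 0.1,"ax": 0,"ay": 0,"az": 0,"gripper": 0.3},
    {"x": 0,"y": 0,"z": 0.1,"ax": 0,"ay": 0,"az": 0,"gripper": 0.3},
    {"x": 0,"y": 0,"z": 0,"ax": 0,"ay": 0,"az": 0,"gripper": 0.3},
  ],
)

```text
clock: 13.23
position: [582.7, 183.5, 19.6]
ee_rot: [-0.559, 0.829, -0.0, 0.0]
contact_force: [-4.2, 0.6, 8.8]
gripper_width: 65.5
grasp_force: 68.9
```

send_rows(
  targets=[
    {"x": 0,"y": 0,"z": 0,"ax": 0,"ay": 0,"az": 0,"gripper": -1},
    {"x": 0,"y": 0,"z": 0,"ax": 0,"ay": 0,"az": 0,"gripper": -1},
    {"x": 0,"y": 0,"z": 0,"ax": 0,"ay": 0,"az": 0,"gripper": -1},
    {"x": 0,"y": 0,"z": -1.5,"ax": 0,"ay": 0,"az": 0,"gripper": -1},
    {"x": 0,"y": 0,"z": -2.5,"ax": 0,"ay": 0,"az": 0,"gripper": -1},
  ],
)

```text
clock: 13.65
position: [580.7, 182.4, 55.0]
ee_rot: [-0.558, 0.83, 0.0, -0.004]
contact_force: [-0.1, 1.2, -0.5]
gripper_width: 85.6
grasp_force: 0.0
```

send_rows(
  targets=[
    {"x": 0,"y": 0,"z": -3,"ax": 0,"ay": 0,"az": 0,"gripper": -1},
    {"x": 0,"y": 0,"z": -3,"ax": 0,"ay": 0,"az": 0,"gripper": -1},
    {"x": 0,"y": 0,"z": 0,"ax": 0,"ay": 0,"az": -6,"gripper": -1},
    {"x": 0,"y": 0,"z": 0,"ax": 0,"ay": 0,"az": -7,"gripper": -1},
    {"x": 0,"y": 0,"z": 0,"ax": 0,"ay": 0,"az": -7,"gripper": -1},
  ],
)

```text
clock: 14.07
position: [582.9, 183.7, 118.5]
ee_rot: [-0.696, 0.718, -0.0, 0.001]
contact_force: [-0.1, 0.4, -0.9]
gripper_width: 85.1
grasp_force: 0.0
```

send_rows(
  targets=[
    {"x": 0,"y": 0,"z": 0,"ax": 0,"ay": 0,"az": -7,"gripper": -1},
    {"x": 0,"y": 0,"z": 0,"ax": 0,"ay": 0,"az": -7,"gripper": -1},
    {"x": 0,"y": 0,"z": 0,"ax": 0,"ay": 0,"az": -7,"gripper": -1},
    {"x": 0,"y": 0,"z": 0,"ax": 0,"ay": 0,"az": -7,"gripper": -1},
    {"x": 0,"y": 0,"z": 0,"ax": 0,"ay": 0,"az": -7,"gripper": -1},
  ],
)

```text
clock: 14.48
position: [582.7, 183.5, 117.5]
ee_rot: [0.88, -0.475, -0.0, 0.0]
contact_force: [-0.3, -0.2, -0.4]
gripper_width: 85.5
grasp_force: 0.0
```

send_rows(
  targets=[
    {"x": 0,"y": 0,"z": 0,"ax": 0,"ay": 0,"az": -7,"gripper": -1},
    {"x": 0,"y": 0,"z": 0,"ax": 0,"ay": 0,"az": -7,"gripper": -1},
    {"x": 0,"y": 0,"z": 0,"ax": 0,"ay": 0,"az": -7,"gripper": -1},
    {"x": 0,"y": 0,"z": 0,"ax": 0,"ay": 0,"az": -7,"gripper": -1},
    {"x": 0,"y": 0,"z": 0,"ax": 0,"ay": 0,"az": -7,"gripper": -1},
  ],
)

```text
clock: 14.9
position: [582.7, 183.5, 117.5]
ee_rot: [0.982, -0.189, -0.0, 0.0]
contact_force: [-0.1, -0.1, -0.2]
gripper_width: 85.3
grasp_force: 0.0
```

```bash
python3 - <<'E'
from h import *
a,d=snap('scene');b,dt=snap('top')
cv2.imwrite('pics/stage2.png',cv2.resize(a[90:290,220:420],None,fx=2,fy=2)[:,:,::-1]);st()
for n,dd in(('scene',d),('top',dt)):
    W=cloud(n,dd).reshape(-1,3);m=(abs(W[:,0]-584)<60)&(abs(W[:,1]-184)<60)&(W[:,2]>60)&(W[:,2]<72)
    if m.sum()>10:
        r=cv2.minAreaRect(W[m][:,:2].astype(np.float32));print(n,m.sum(),W[m].mean(0).round(1),np.round(r[0],1),np.round(r[1],1),round(r[2],1))
E
```

```text
{'clock': 15.0, 'joints': [0.57, 0.461, -0.178, 0.0, -0.932, 0.615], 'position': [582.656, 183.46, 117.484], 'ee_rot': [0.981, -0.192, -0.0, 0.0], 'contact_force': [0.668, 0.044, -0.131], 'gripper_width': 85.714, 'grasp_force': 0.0}
scene 271 [586.5 177.6  67.8] [581.6 181. ] [37.4 69.1] 66.6
top 134 [567.6 186.9  68.1] [576.7 185.1] [39.  55.9] 69.6
```

View pics/stage2.png

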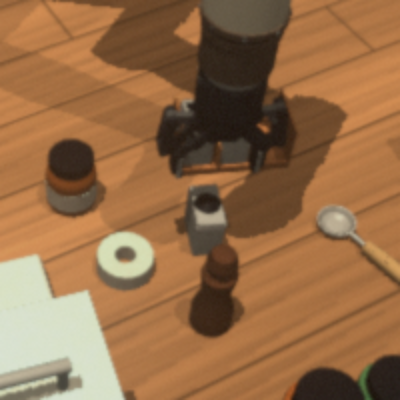

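The tin stands upright at (205, 215), square under the turned gripper. I'll regrasp it by its broad faces.

send_rows(
  targets=[
    {"x": 0,"y": 0,"z": 2.5,"ax": 0,"ay": 0,"az": 0,"gripper": -1},
    {"x": 0,"y": 0,"z": 2.5,"ax": 0,"ay": 0,"az": 0,"gripper": -1},
    {"x": 0,"y": 0,"z": 2.2,"ax": 0,"ay": 0,"az": 0,"gripper": -1},
    {"x": 0,"y": 0,"z": 1.3,"ax": 0,"ay": 0,"az": 0,"gripper": -1},
    {"x": 0,"y": 0,"z": 0.7,"ax": 0,"ay": 0,"az": 0,"gripper": -1},
  ],
)

```text
clock: 15.42
position: [581.5, 182.8, 23.3]
ee_rot: [0.981, -0.193, -0.002, 0.001]
contact_force: [0.1, 0.2, 0.1]
gripper_width: 85.2
grasp_force: 0.0
```

send_rows(
  targets=[
    {"x": 0,"y": 0,"z": 0,"ax": 0,"ay": 0,"az": 0,"gripper": -0.5},
    {"x": 0,"y": 0,"z": 0,"ax": 0,"ay": 0,"az": 0,"gripper": 0},
    {"x": 0,"y": 0,"z": 0,"ax": 0,"ay": 0,"az": 0,"gripper": 0.5},
    {"x": 0,"y": 0,"z": 0,"ax": 0,"ay": 0,"az": 0,"gripper": 0.8},
    {"x": 0,"y": 0,"z": 0,"ax": 0,"ay": 0,"az": 0,"gripper": 0.8},
  ],
)

```text
clock: 15.83
position: [583.5, 183.9, 27.3]
ee_rot: [0.981, -0.192, 0.001, -0.001]
contact_force: [-0.8, -0.8, 2.8]
gripper_width: 37.6
grasp_force: 61.3
```

send_rows(
  targets=[
    {"x": 0,"y": 0,"z": 0,"ax": 0,"ay": 0,"az": 0,"gripper": 0.8},
    {"x": 0,"y": 0,"z": 0,"ax": 0,"ay": 0,"az": 0,"gripper": 0.8},
  ],
)

```text
clock: 16.0
position: [583.5, 183.9, 27.3]
ee_rot: [0.981, -0.192, 0.001, -0.001]
contact_force: [-0.9, -0.6, 5.7]
gripper_width: 37.2
grasp_force: 61.5
```

send_rows(
  targets=[
    {"x": 0,"y": 0,"z": -1.5,"ax": 0,"ay": 0,"az": 0,"gripper": 0.8},
    {"x": 0,"y": 0,"z": -3,"ax": 0,"ay": 0,"az": 0,"gripper": 0.8},
    {"x": 0,"y": 0,"z": -3.5,"ax": 0,"ay": 0,"az": 0,"gripper": 0.8},
    {"x": 0,"y": 0,"z": -3.5,"ax": 0,"ay": 0,"az": -5.2,"gripper": 0.8},
    {"x": 0,"y": 0,"z": -2.5,"ax": 0,"ay": 0,"az": -5.2,"gripper": 0.8},
  ],
)

```text
clock: 16.42
position: [582.9, 183.7, 168.4]
ee_rot: [0.995, -0.1, 0.001, -0.001]
contact_force: [0.1, 0.4, -2.0]
gripper_width: 38.0
grasp_force: 60.8
```

```bash
python3 - <<'E'
from h import *
from scipy import ndimage
st()
t=np.radians(-11.4);X=np.array([np.cos(t),np.sin(t)]);Y=np.array([-X[1],X[0]])
for c in('top','scene'):
    im,d=snap(c);W=cloud(c,d);w=W.reshape(-1,3)
    r=w[:,:2]-[614,-158];x=r@X;y=r@Y;z=w[:,2]
    m=(abs(x)<60)&(abs(y)<40)&(z>95)&(z<112)
    print(c,'plate tops',m.sum())
    for lo,hi in((-60,0),(0,60)):
        k=m&(x>lo)&(x<hi)
        if k.sum()>3: print(lo,k.sum(),'x',np.percentile(x[k],[3,50,97]).round(1),'y',np.percentile(y[k],[3,50,97]).round(1),'z',np.median(z[k]).round(1))
    # base footprint
    k=(abs(z-35)<4)&(abs(x)<170)&(abs(y+30)<170);print('base x',np.percentile(x[k],[.5,99.5]).round(1),'y',np.percentile(y[k],[.5,99.5]).round(1))
    k=(abs(x)<60)&(abs(y)<60)&(z>45)&(z<104);print('mid',k.sum(),np.percentile(x[k],[2,50,98]).round(1) if k.any() else '')
    if c=='top': cv2.imwrite('pics/nest.png',cv2.resize(im[110:260,250:400],None,fx=4,fy=4,interpolation=cv2.INTER_CUBIC)[:,:,::-1])
E
```

```text
{'clock': 16.417, 'joints': [0.57, 0.41, -0.119, 0.0, -1.04, 0.801], 'position': [582.93, 183.671, 168.396], 'ee_rot': [0.995, -0.1, 0.001, -0.001], 'contact_force': [0.145, 0.382, -1.995], 'gripper_width': 37.979, 'grasp_force': 60.811}
top plate tops 73
-60 35 x [-42.9 -41.3 -38.2] y [-19.8  -0.6  22.7] z 103.9
0 38 x [37.5 39.3 43. ] y [-20.1   1.6  21.5] z 102.1
base x [-108.3  141.8] y [-170.3  109. ]
mid 183 [-43.1  37.7  42.1]
scene plate tops 86
-60 86 x [-43.3 -38.3 -36.4] y [-21.4   0.1  20.7] z 102.8
base x [-107.7  144.3] y [-174.   106.4]
mid 291 [-41.4 -37.9 -36. ]
```

View pics/nest.png

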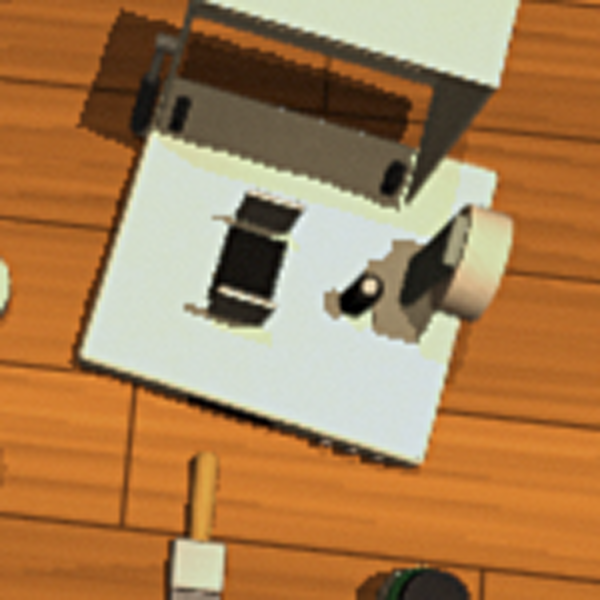

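The picture shows the nest clear, with plate tops at about (270, 205) and (245, 300). The measured plates are centred within 1 mm of my estimate (614, −157).

send_rows(
  targets=[
    {"x": 0.6,"y": 2,"z": 0,"ax": 0,"ay": 0,"az": 0,"gripper": 0.8},
    {"x": 1.05,"y": 3.5,"z": 0,"ax": 0,"ay": 0,"az": 0,"gripper": 0.8},
    {"x": 1.05,"y": 3.5,"z": 0,"ax": 0,"ay": 0,"az": 0,"gripper": 0.8},
    {"x": 1.05,"y": 3.5,"z": 0,"ax": 0,"ay": 0,"az": 0,"gripper": 0.8},
    {"x": 1.05,"y": 3.5,"z": 0,"ax": 0,"ay": 0,"az": 0,"gripper": 0.8},
  ],
)

```text
clock: 16.93
position: [595.8, 15.7, 163.9]
ee_rot: [0.995, -0.102, -0.002, 0.0]
contact_force: [0.2, -0.4, -1.8]
gripper_width: 37.4
grasp_force: 61.0
```

send_rows(
  targets=[
    {"x": 1.05,"y": 3.5,"z": 0,"ax": 0,"ay": 0,"az": 0,"gripper": 0.8},
    {"x": 1.05,"y": 3.5,"z": 0,"ax": 0,"ay": 0,"az": 0,"gripper": 0.8},
    {"x": 1.05,"y": 3.5,"z": 0,"ax": 0,"ay": 0,"az": 0,"gripper": 0.8},
    {"x": 1.05,"y": 3.5,"z": 0,"ax": 0,"ay": 0,"az": 0,"gripper": 0.8},
    {"x": 0.8,"y": 2.8,"z": 0,"ax": 0,"ay": 0,"az": 0,"gripper": 0.8},
  ],
)

```text
clock: 17.35
position: [610.8, -159.8, 163.6]
ee_rot: [0.995, -0.103, -0.002, -0.0]
contact_force: [0.5, 0.6, -1.5]
gripper_width: 37.6
grasp_force: 61.0
```

send_rows(
  targets=[
    {"x": 0,"y": 0,"z": 0,"ax": 0,"ay": 0,"az": 0,"gripper": 0.8},
    {"x": 0,"y": 0,"z": 0,"ax": 0,"ay": 0,"az": 0,"gripper": 0.8},
    {"x": 0,"y": 0,"z": 0,"ax": 0,"ay": 0,"az": 0,"gripper": 0.8},
    {"x": 0,"y": 0,"z": 0,"ax": 0,"ay": 0,"az": 0,"gripper": 0.8},
  ],
)

```text
clock: 17.68
position: [611.6, -156.5, 164.9]
ee_rot: [0.995, -0.102, -0.001, -0.0]
contact_force: [-0.4, -0.1, -1.5]
gripper_width: 37.4
grasp_force: 61.1
```

```bash
python3 - <<'E'
from h import *
st()
t=np.radians(-11.4);X=np.array([np.cos(t),np.sin(t)]);Y=np.array([-X[1],X[0]])
for c in('top','scene'):
    im,d=snap(c);w=cloud(c,d).reshape(-1,3)
    r=w[:,:2]-[614,-157];x=r@X;y=r@Y;z=w[:,2]
    for lo,hi in((145,170),(170,204),(204,214)):
        m=(abs(x)<50)&(abs(y)<18)&(z>lo)&(z<hi)
        if m.sum()>5: print(c,lo,m.sum(),'x',np.percentile(x[m],[2,50,98]).round(1),'y',np.percentile(y[m],[2,98]).round(1),'z',np.median(z[m]).round(1))
E
```

```text
{'clock': 17.683, 'joints': [0.005, 0.447, -0.067, -0.001, -1.058, 1.362], 'position': [611.639, -156.458, 164.878], 'ee_rot': [0.995, -0.102, -0.001, -0.0], 'contact_force': [-0.409, -0.082, -1.525], 'gripper_width': 37.388, 'grasp_force': 61.121}
top 145 30 x [-36.5 -36.  -35. ] y [-14.6  17.1] z 158.7
top 170 73 x [-36.9 -35.4 -11.9] y [-16.3  17.3] z 198.9
top 204 89 x [-35.3 -20.9  -9.8] y [-14.6  15.9] z 206.2
scene 145 112 x [27.8 29.8 31.5] y [-17.2  17. ] z 157.5
scene 170 182 x [ 8.3 29.9 32. ] y [-17.5  17.1] z 188.3
scene 204 315 x [-12.8   9.8  30.2] y [-16.4  17. ] z 207.7
```

The tin ends read x −36 and +30, so it sits 3 mm short. I'll correct +2.7 mm and lower.

send_rows(
  targets=[
    {"x": 0.27,"y": 0,"z": 0.5,"ax": 0,"ay": 0,"az": 0,"gripper": 0.8},
    {"x": 0,"y": 0,"z": 1,"ax": 0,"ay": 0,"az": 0,"gripper": 0.8},
    {"x": 0,"y": 0,"z": 0.5,"ax": 0,"ay": 0,"az": 0,"gripper": 0.8},
    {"x": 0,"y": 0,"z": 0,"ax": 0,"ay": 0,"az": 0,"gripper": 0.8},
    {"x": 0,"y": 0,"z": 0,"ax": 0,"ay": 0,"az": 0,"gripper": 0.8},
  ],
)

```text
clock: 18.2
position: [614.3, -158.0, 144.8]
ee_rot: [0.995, -0.102, -0.001, 0.0]
contact_force: [-0.2, 0.4, -1.9]
gripper_width: 37.6
grasp_force: 61.1
```

send_rows(
  targets=[
    {"x": 0,"y": 0,"z": 0.7,"ax": 0,"ay": 0,"az": 0,"gripper": 0.8},
    {"x": 0,"y": 0,"z": 1,"ax": 0,"ay": 0,"az": 0,"gripper": 0.8},
    {"x": 0,"y": 0,"z": 1,"ax": 0,"ay": 0,"az": 0,"gripper": 0.8},
    {"x": 0,"y": 0,"z": 1,"ax": 0,"ay": 0,"az": 0,"gripper": 0.8},
    {"x": 0,"y": 0,"z": 0.5,"ax": 0,"ay": 0,"az": 0,"gripper": 0.8},
  ],
)

```text
clock: 18.62
position: [613.5, -158.0, 101.3]
ee_rot: [0.995, -0.102, -0.002, -0.0]
contact_force: [-1.0, 0.6, -2.8]
gripper_width: 37.4
grasp_force: 61.1
```

Base is now about 75 mm up, inside the plates with no contact. Continuing down.

send_rows(
  targets=[
    {"x": 0,"y": 0,"z": 1,"ax": 0,"ay": 0,"az": 0,"gripper": 0.8},
    {"x": 0,"y": 0,"z": 1,"ax": 0,"ay": 0,"az": 0,"gripper": 0.8},
    {"x": 0,"y": 0,"z": 0.9,"ax": 0,"ay": 0,"az": 0,"gripper": 0.8},
    {"x": 0,"y": 0,"z": 0.5,"ax": 0,"ay": 0,"az": 0,"gripper": 0.8},
    {"x": 0,"y": 0,"z": 0.2,"ax": 0,"ay": 0,"az": 0,"gripper": 0.8},
  ],
)

```text
clock: 19.03
position: [614.1, -158.1, 66.3]
ee_rot: [0.995, -0.102, -0.001, 0.0]
contact_force: [0.2, 0.1, -2.5]
gripper_width: 37.4
grasp_force: 61.1
```

send_rows(
  targets=[
    {"x": 0,"y": 0,"z": 0,"ax": 0,"ay": 0,"az": 0,"gripper": 0.8},
    {"x": 0,"y": 0,"z": 0,"ax": 0,"ay": 0,"az": 0,"gripper": 0.8},
    {"x": 0,"y": 0,"z": 0.1,"ax": 0,"ay": 0,"az": 0,"gripper": 0.8},
    {"x": 0,"y": 0,"z": 0,"ax": 0,"ay": 0,"az": 0,"gripper": 0.8},
  ],
)

```text
clock: 19.37
position: [615.1, -158.1, 67.3]
ee_rot: [0.995, -0.102, 0.001, -0.0]
contact_force: [1.0, -0.3, -2.2]
gripper_width: 37.3
grasp_force: 61.1
```

send_rows(
  targets=[
    {"x": 0,"y": 0,"z": 0.2,"ax": 0,"ay": 0,"az": 0,"gripper": 0.8},
    {"x": 0,"y": 0,"z": 0.15,"ax": 0,"ay": 0,"az": 0,"gripper": 0.8},
    {"x": 0,"y": 0,"z": 0.1,"ax": 0,"ay": 0,"az": 0,"gripper": 0.8},
    {"x": 0,"y": 0,"z": 0,"ax": 0,"ay": 0,"az": 0,"gripper": 0.8},
    {"x": 0,"y": 0,"z": 0,"ax": 0,"ay": 0,"az": 0,"gripper": 0.8},
  ],
)

```text
clock: 19.78
position: [614.8, -158.1, 62.4]
ee_rot: [0.995, -0.102, 0.0, 0.0]
contact_force: [0.1, 0.4, -1.5]
gripper_width: 37.4
grasp_force: 61.1
```

send_rows(
  targets=[
    {"x": 0,"y": 0,"z": 0.1,"ax": 0,"ay": 0,"az": 0,"gripper": 0.8},
    {"x": 0,"y": 0,"z": 0.1,"ax": 0,"ay": 0,"az": 0,"gripper": 0.8},
    {"x": 0,"y": 0,"z": 0,"ax": 0,"ay": 0,"az": 0,"gripper": 0.8},
  ],
)

```text
clock: 20.03
position: [614.9, -158.1, 62.4]
ee_rot: [0.995, -0.101, 0.0, 0.0]
contact_force: [-3.7, 1.0, 7.4]
gripper_width: 37.4
grasp_force: 62.2
```

The bed is reached. Releasing and lifting straight off.

send_rows(
  targets=[
    {"x": 0,"y": 0,"z": 0,"ax": 0,"ay": 0,"az": 0,"gripper": 0.2},
    {"x": 0,"y": 0,"z": 0,"ax": 0,"ay": 0,"az": 0,"gripper": -0.3},
    {"x": 0,"y": 0,"z": 0,"ax": 0,"ay": 0,"az": 0,"gripper": -0.6},
    {"x": 0,"y": 0,"z": 0,"ax": 0,"ay": 0,"az": 0,"gripper": -0.6},
    {"x": 0,"y": 0,"z": 0,"ax": 0,"ay": 0,"az": 0,"gripper": -0.6},
  ],
)

```text
clock: 20.45
position: [614.9, -158.2, 60.1]
ee_rot: [0.995, -0.102, 0.0, 0.0]
contact_force: [-0.1, 0.6, -0.2]
gripper_width: 68.4
grasp_force: 0.0
```

send_rows(
  targets=[
    {"x": 0,"y": 0,"z": -1,"ax": 0,"ay": 0,"az": 0,"gripper": -0.6},
    {"x": 0,"y": 0,"z": -2,"ax": 0,"ay": 0,"az": 0,"gripper": -0.6},
    {"x": 0,"y": 0,"z": -3,"ax": 0,"ay": 0,"az": 0,"gripper": -0.6},
    {"x": 0,"y": 0,"z": -4,"ax": 0,"ay": 0,"az": 0,"gripper": -0.6},
    {"x": 0,"y": 0,"z": -4,"ax": 0,"ay": 0,"az": 0,"gripper": -0.6},
  ],
)

```text
clock: 20.87
position: [614.2, -158.2, 201.7]
ee_rot: [0.995, -0.102, -0.001, 0.0]
contact_force: [1.0, -0.2, 0.5]
gripper_width: 68.3
grasp_force: 0.0
```

send_rows(
  targets=[
    {"x": -3,"y": 0,"z": -2,"ax": 0,"ay": 0,"az": 0,"gripper": -0.6},
    {"x": -4,"y": 0,"z": 0,"ax": 0,"ay": 0,"az": 0,"gripper": -0.6},
    {"x": -4,"y": 0,"z": 0,"ax": 0,"ay": 0,"az": 0,"gripper": -0.6},
    {"x": -4,"y": 0,"z": 0,"ax": 0,"ay": 0,"az": 0,"gripper": -0.6},
    {"x": -3,"y": 0,"z": 0,"ax": 0,"ay": 0,"az": 0,"gripper": -0.6},
  ],
)

```text
clock: 21.28
position: [435.5, -121.4, 220.9]
ee_rot: [0.995, -0.102, 0.0, -0.0]
contact_force: [-0.5, 1.3, -0.1]
gripper_width: 68.5
grasp_force: 0.0
```

send_rows(
  targets=[
    {"x": 0,"y": 0,"z": 0,"ax": 0,"ay": 0,"az": 0,"gripper": -0.6},
    {"x": 0,"y": 0,"z": 0,"ax": 0,"ay": 0,"az": 0,"gripper": -0.6},
    {"x": 0,"y": 0,"z": 0,"ax": 0,"ay": 0,"az": 0,"gripper": -0.6},
    {"x": 0,"y": 0,"z": 0,"ax": 0,"ay": 0,"az": 0,"gripper": -0.6},
  ],
)

```text
clock: 21.62
position: [439.8, -121.7, 220.7]
ee_rot: [0.995, -0.102, 0.001, 0.0]
contact_force: [0.5, -0.3, -0.8]
gripper_width: 68.2
grasp_force: 0.0
```

```bash
python3 - <<'E'
from h import *
st()
t=np.radians(-11.4);X=np.array([np.cos(t),np.sin(t)]);Y=np.array([-X[1],X[0]])
for c in('top','scene'):
    im,d=snap(c);w=cloud(c,d).reshape(-1,3)
    r=w[:,:2]-[614,-157];x=r@X;y=r@Y;z=w[:,2]
    for lo,hi in((98,106),(106,114)):
        m=(abs(x)<50)&(abs(y)<30)&(z>lo)&(z<hi)
        if m.sum()>5: print(c,lo,m.sum(),'x',np.percentile(x[m],[2,50,98]).round(1),'y',np.percentile(y[m],[2,50,98]).round(1),'z',np.median(z[m]).round(1))
    if c=='scene': cv2.imwrite('pics/end.png',cv2.resize(im[90:360,80:400],None,fx=2.2,fy=2.2)[:,:,::-1])
E
```

```text
{'clock': 21.617, 'joints': [0.088, 0.103, -0.402, 0.0, -1.065, 1.279], 'position': [439.794, -121.703, 220.715], 'ee_rot': [0.995, -0.102, 0.001, 0.0], 'contact_force': [0.544, -0.278, -0.766], 'gripper_width': 68.202, 'grasp_force': 0.0}
top 98 163 x [-25.6  14.8  42.7] y [-16.9   5.2  20. ] z 102.9
top 106 69 x [-17.3   2.7  39.7] y [-16.5   1.1  17.6] z 107.2
scene 98 211 x [-41.5 -22.9   4.7] y [-20.1  -1.3  18.3] z 103.5
scene 106 104 x [-40.2  -2.2   9.2] y [-18.4  -0.4  16.6] z 107.8
```

View pics/end.png

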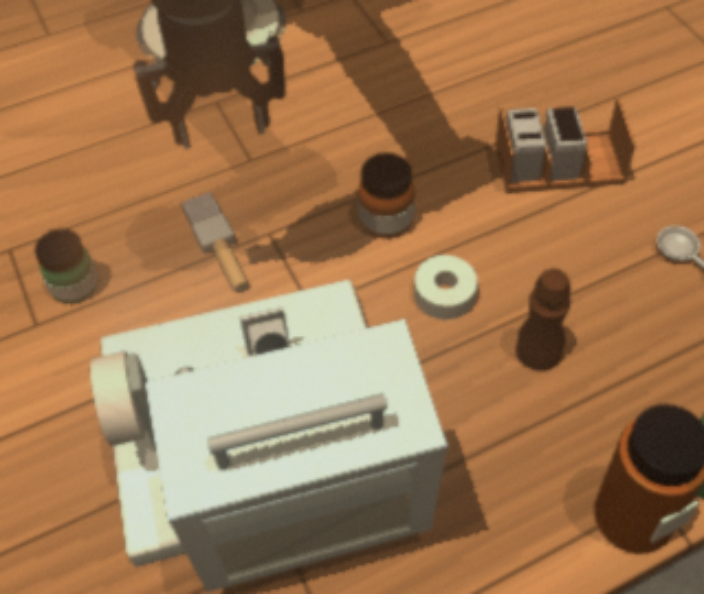

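The tin stands between the plates at (268, 340) with its top at 103 mm, and the hood is open. Both other tins are in their slots, nothing else has moved and the arm is clear.

```bash
python3 -c "from bench import arm; print(arm.job_done())"
```

```text
the job is handed in; nothing more can be done
None
```

I handed the job in at about 22 s: the hood stayed open by itself, and the round-capped tin was set down upright between the cheek plates and released. The last pictures showed the other tins and things undisturbed, but the verdict was not reported back.

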